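# Uncover the piston burette and hold its piston at the fill mark

## Task

Lift the blue dust hood off the piston burette and stand it upright, wholly on the green mat. Then pull the burette's green grip straight out against its spring until the black needle stands over the red mark clip on the scale, and finish holding it there, still gripped. Leave the other things on the bench where they are.

Things in the scene. Friction and masses are not known exactly. Their poses are not given: they have to be found in the camera images.
- burette: Piston burette fixed to the bench: white base plate 290 x 124 x 12 mm, amber barrel lying level along x. Origin on the bench under the pull grip's home. The rod pulls out along -x (towards the robot within 0.35 rad); z up. Rod axis 75 mm up; barrel mouth at x = +68 mm, nothing behind it above 124 mm. Scale rail parallel to the rod at y = +32 mm, its top 28 mm above the bench
- pull_grip (a point): Green block on the rod's outer end, 30 mm along the rod, 20 mm wide (y), 30 mm tall; origin at its centre, 75 mm above the bench; axes as the burette's. Starts under the hood. Once uncovered, only the scale rail and red clip are near it, at most 36 mm above the bench
- piston (a joint): How far the rod has been pulled out, m: 0 = home (as at the start), stop at 0.095. Spring pulls it back: about 3 N at 0, rising 60 N per metre (about 7.5 N at 0.075); it snaps home when let go
- needle (a point): Lower tip of the thin black needle (3 mm) fixed to the rod 50 mm behind the pull grip's centre, reaching sideways over the scale; tip 42 mm above the bench. Moves with the rod
- mark: Red clip on the scale, 10 mm along the scale, 16 mm wide, 8 mm tall; fixed, but set elsewhere each time, 35 to 75 mm from the needle's home along the burette's -x: that distance is the travel needed. Origin at the centre of its underside, 28 mm above the bench; axes as the burette's
- hood_handle (a point): Centre of the white handle on the loose hood's top: 44 mm along the hood's x, 16 mm wide (y), 36 mm tall. It lies 111 mm above the hood's bottom edge, 18 mm above its flat top, over the hood's centre; axes as the hood's. Take the hood by it
- hood: Loose blue dust hood: shell 100 x 100 mm, 93 mm tall without its handle, 3 mm walls, about 0.15 kg, open underneath and on its +x side (to the barrel). Origin at the centre of its bottom edge. It starts on the burette's base plate, bottom 12 mm above the bench, over the pull grip, aligned with the burette within 0.06 rad; lift it straight up 100 mm or more to clear
- mat: Green square plastic mat fixed to the bench, 175 x 175 x 4 mm; origin at the centre of its underside, top 4 mm above the bench, x and y along its edges
- beaker: Clear glass beaker, 60 mm wide, 80 mm tall; loose, a bystander to leave alone; origin at the middle of its underside
- jar: Amber jar with black cap, 44 mm wide, 60 mm tall; loose, a bystander to leave alone; origin at the middle of its underside
- sample_cup: White open cup, 50 mm wide, 45 mm tall; loose, a bystander to leave alone; origin at the middle of its underside
- reagent: White bottle with yellow label, 56 mm wide, 110 mm tall; loose, a bystander to leave alone; origin at the middle of its underside
- spatula: Steel lab spatula lying flat along its x axis, 160 mm long; loose, a bystander to leave alone; origin at the underside of its middle
Things that resemble listed ones, but are neither listed nor needed, are in the scene too. Of the things that look like the hood, the smaller one is meant. Of the things that look like the mat, the larger one is meant.

How it is judged:
By the outcome, as a careful person would: the job done as asked, in the order asked, and still so for the second after the job is handed in, while the arm keeps its last pose, push and grip.
It also fails if it takes over 61 s, if anything falls off the work surface, if the arm or the gripper's body presses on something with over 40 N, if the wrist force passes 120 N, or if a joint passes its speed limit or range.

## Robot

A 6-joint arm with a two-finger parallel gripper is mounted at the origin on the work surface. World frame = base frame: x ahead of the robot, y to its left, z up, the work surface at z = 0. Lengths are in mm, angles in degrees, forces in N, time in s.
With the tool pointing down it reaches from about 325 to 925 mm from the base axis. Payload 3.1 kg.
Tool frame: the origin (TCP) lies at the very end of the fingers, on their centre line; the grasp point (between the pads) lies grasp_offset behind it (grasp_offset is the distance from the TCP to the grasp point, in mm); z points along the fingers, y is the line along which they close (so a half turn about z gives the same grasp; the last joint's range is limited). The gripper opens to 85 mm and grips with 20 to 120 N. Pads are 22 mm wide; open, the fingers measure 114 mm over their backs; the gripper's body (76 mm by 85 mm) begins 54 mm behind the grasp point. The pads swing forward as they close: fully open they stand 13 mm farther back than shut.
Start: joints at [-76.1, 12.427, 92.441, -0, 75.132, -6.429], TCP at [217.148, -586.077, 231.3] pointing down, gripper open.
Joint ranges: [-157.48, 157.48], [-44.54, 120.13], [17.64, 146.25], [-64.5, 244.5], [7.68, 150.69], [-147.95, 147.95]. Speed limits (degrees/s): [159.86, 159.86, 180, 180, 180, 180].

## Interface

Orientations are given as [roll, pitch, yaw] about the fixed x, y, z axes, in that order (R = Rz(yaw) Ry(pitch) Rx(roll)).
In Python, from station import * gives the robot as it stands. Calls block until the motion is done:
- goto(position, orientation): joint-space move of the TCP to a pose.
- move_l(position, attitude=None, speed=150): straight line of the TCP; attitude=None keeps the orientation; speed is the mean speed in mm/s.
- move_j(angles): joint-space move.
- grip(opening, squeeze=None): finger opening in mm; squeeze is the grip in N (None keeps the last); returns when the fingers have stopped.
- wait(seconds).
- solve_ik(position, orientation): joint angles nearest the present ones, or None.
- get_obs(): the state.
- get_image(name): name is "side" or "top" or "wrist"; returns the picture (420x560x3 uint8, red, green, blue); there is no depth.
- get_calibration(name): a dict with "fx", "fy", "cx", "cy" (pixels), "R" (3x3) and "t" (3): a world point X has camera coordinates R X + t; the wrist camera has in their place "mount" (4x4, takes a point from camera to tool coordinates, whose origin is the TCP and whose axes are the flange's). Camera axes: x right, y down, z forward; pixel columns grow to the right and rows downward; lengths in mm; the calibration is good to about 2 mm. A picture is of the moment at which its call begins: read the wrist's pose just before it. get_calibration takes no time and is no camera call.
A pose or a line that the arm cannot do raises Unreachable and nothing moves.
- sign_off(): hands the job in, once; it reports no verdict.
Trained networks look in the newest picture that a camera, given by its name, has taken for a name from the list of things; names that differ only in an ending like _2 or _b are one class to them, and where a whole thing is asked for, a point or a joint stands for the part that bears it (a point fixed in the world has none). Each returns a list of dicts, best first, with "score" (0 to 1); they miss things now and then, are a little off and sometimes report something else, mostly with a low value. They report only what shows in the picture. A call takes as long as a camera call. They do not tell look-alikes from the thing itself.
- spot_in(name, camera): "extent" ([centre column, centre row, width, height] in pixels, round what is visible of it).
- regions_of(name, camera): "region" (420x560 bool, what is visible of it) and "extent" ([centre column, centre row, width, height] in pixels, round what is visible of it).
The state is a dict: "t": time; "joint_pos": joint angles; "qvel": joint speeds; "effort": joint torques, N m; "tcp_pos": TCP position; "ee_rot": TCP orientation; "wrist_force": force on the tool from outside, world axes, zero at the start; "moment": the same for the moment, N m; "grip_width": finger opening in mm.
Only numpy, scipy, OpenCV 4.12 (cv2) and the standard library are available. Lean on these libraries where they do the work, as an engineer would, in place of code of your own. Each camera call takes 0.05 s, during which the arm holds its last target. There are 200 camera calls.

## Working session

There is one attempt and no reset: what is moved stays moved. The work goes in short steps, each a Python script; the robot and the scene stay as the last script left them, time stands still between calls to the robot, and variables do not carry over. Pictures are saved under pics/ and viewed, on a budget of 10 in all, crops included, one or two more only if the job needs it, and the job is handed in when it is done.

```bash
mkdir -p pics; ls
python3 - <<'E'
from station import *
import cv2,numpy as np
o=get_obs();print(o)
for c in("side","top"):
    im=get_image(c);cv2.imwrite(f"pics/{c}0.png",im[:,:,::-1])
    for n in("hood","mat","burette","mark","hood_handle","needle"):
        try:print(c,n,[(round(d["score"],2),np.round(d["extent"]).astype(int).tolist()) for d in spot_in(n,c)])
        except Exception as e:print(c,n,e)
    k=get_calibration(c);print(k)
print(get_calibration("wrist"))
E
```

```text
pics
{'t': 0.0, 'joint_pos': array([-7.60998791e+01,  1.24774138e+01,  9.25285367e+01, -3.03034964e-04,
        7.51332570e+01, -6.42943846e+00]), 'qvel': array([-0.02147245,  0.00866049, -0.06767193,  0.0271582 , -0.02806938,
       -0.00478391]), 'effort': array([ 1.75742556e-03, -3.96842444e+01, -3.03851545e+01,  2.66641860e-05,
        9.73616552e-03, -6.32858033e-06]), 'tcp_pos': array([ 216.94921856, -585.26235497,  229.96065562]), 'ee_rot': array([-1.79861635e+02, -1.52975078e-02,  2.03296190e+01]), 'wrist_force': array([-0.15383415,  0.14573987, -0.30498741]), 'moment': array([-0.06511293, -0.07153424,  0.03268342]), 'grip_width': 85.44916002050508}
side hood [(0.97, [306, 174, 40, 51]), (0.95, [370, 214, 77, 78]), (0.67, [294, 174, 89, 76])]
side mat [(0.85, [274, 309, 82, 65]), (0.58, [185, 279, 107, 70]), (0.38, [258, 226, 16, 26])]
side burette [(0.86, [292, 173, 86, 74])]
side mark []
side hood_handle [(0.86, [370, 209, 70, 80]), (0.65, [305, 172, 44, 50])]
side needle []
{'fx': 425.2185697176935, 'fy': 425.2185697176935, 'cx': 281.9114775699679, 'cy': 207.00790804120217
[... 544 characters left out ...]
5961066645376, 'cy': 212.37326258274442, 'R': array([[-0.01368762, -0.9998908 , -0.00557119],
       [-0.99770514,  0.01402678, -0.0662397 ],
       [ 0.06631062,  0.00465174, -0.99778819]]), 't': array([ -22.87967661,  480.56960477, 1418.52423651])}
{'fx': 376.054731140447, 'fy': 376.054731140447, 'cx': 269.2412978056294, 'cy': 214.6970034649198, 'mount': array([[-1.25593307e-03, -9.64011177e-01, -2.65858746e-01,
         6.76402698e+01],
       [ 9.99999188e-01, -1.26777430e-03, -1.27072947e-04,
        -1.97496200e-01],
       [-2.14549144e-04, -2.65858690e-01,  9.64011987e-01,
        -1.42253223e+02],
       [ 0.00000000e+00,  0.00000000e+00,  0.00000000e+00,
         1.00000000e+00]])}
```

```bash
cat > h.py <<'E'
from station import *
import cv2,numpy as np
from scipy.spatial.transform import Rotation as Ro
def cam(c,o=None):
    k=get_calibration(c);K=np.array([[k["fx"],0,k["cx"]],[0,k["fy"],k["cy"]],[0,0,1]])
    if c!="wrist":return K,np.array(k["R"]),np.array(k["t"])
    T=np.eye(4);T[:3,:3]=Ro.from_euler("xyz",o["ee_rot"],degrees=True).as_matrix();T[:3,3]=o["tcp_pos"]
    C=np.linalg.inv(T@k["mount"]);return K,C[:3,:3],C[:3,3]
def ray(M,uv,z):
    K,R,t=M;d=R.T@np.linalg.solve(K,[uv[0],uv[1],1]);c=-R.T@t
    return c+d*(z-c[2])/d[2]
def proj(M,X):
    K,R,t=M;p=K@(R@np.asarray(X,float)+t);return p[:2]/p[2]
def shot(c,name,crop=None,s=1):
    o=get_obs();im=get_image(c)[:,:,::-1];v=im
    if crop:v=im[crop[1]:crop[3],crop[0]:crop[2]]
    cv2.imwrite(f"pics/{name}.png",cv2.resize(v,None,fx=s,fy=s));return im.copy(),cam(c,o)
E
python3 - <<'E'
import cv2
a=cv2.imread("pics/top0.png")[100:330,150:430];b=cv2.imread("pics/side0.png")[110:370,120:430]
a=cv2.resize(a,None,fx=2.5,fy=2.5);cv2.imwrite("pics/t1.png",a)
cv2.imwrite("pics/s1.png",cv2.resize(b,None,fx=2.2,fy=2.2))
from h import *
M=cam("top")
for n,u,z in(("hoodbig",(330,267),111),("hood",(364,185),105),("mat",(204,179),4),("mat2",(208,251),4)):print(n,ray(M,u,z))
E
```

```text
hoodbig [ 315.50078494 -172.47087402  111.        ]
hood [ 550.42031781 -276.61034377  105.        ]
mat [588.93875993 204.82471436   4.        ]
mat2 [364.24611762 193.08954049   4.        ]
```

View pics/t1.png

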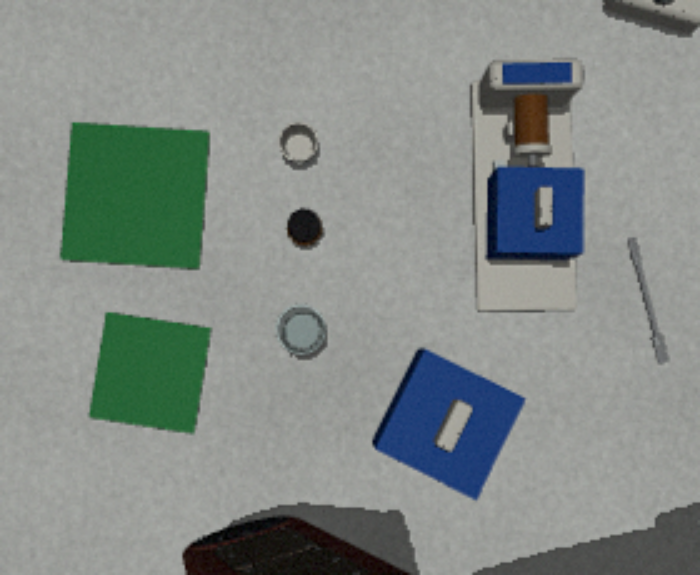

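View pics/s1.png

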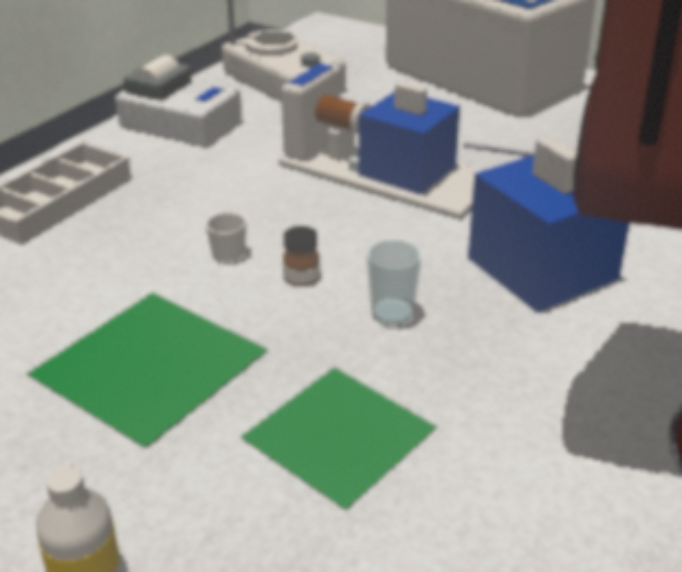

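The top view shows the smaller hood on the burette at about (365,185), its handle at (368,183) and the larger mat at (204,179). The side view agrees. Next I move over the hood for a wrist look.

Run:
```python
from h import *
M=cam("top")
im=cv2.imread("pics/top0.png");hsv=cv2.cvtColor(im,cv2.COLOR_BGR2HSV)
def rect(mask,z,M):
    n,l,s,c=cv2.connectedComponentsWithStats(mask.astype(np.uint8))
    i=1+np.argmax(s[1:,4]);cs,_=cv2.findContours((l==i).astype(np.uint8),0,1)
    P=np.array([ray(M,p,z)[:2] for p in cs[0][:,0]],np.float32);return cv2.minAreaRect(P)
g=cv2.inRange(hsv,(50,90,40),(80,255,255))>0
g[:, :150]=0;g[225:]=0
print("mat",rect(g,4,M))
p=ray(M,(368,183),141);print(p)
goto([p[0]-20,p[1],330],[180,0,0]);print(get_obs()["t"],get_obs()["tcp_pos"])
im,W=shot("wrist","w1",s=1.4)
np.save("w1.npy",np.hstack([W[0],W[1],W[2][:,None]]))
print("center proj",proj(W,[p[0],p[1],141]))
for n in("hood","hood_handle","burette","mark"):
    print(n,[(round(d["score"],2),np.round(d["extent"]).astype(int).tolist()) for d in spot_in(n,"wrist")])
```

```text
mat ((593.2247314453125, 205.9388427734375), (173.09339904785156, 172.8789825439453), 85.30139923095703)
[ 551.50491411 -281.5930741   141.        ]
2.3417 [ 530.99791043 -282.29012338  329.58389542]
center proj [268.75520233 166.22521769]
hood [(0.83, [196, 334, 115, 135]), (0.64, [269, 157, 113, 107])]
hood_handle [(0.89, [196, 334, 113, 134]), (0.75, [270, 152, 108, 109])]
burette [(0.68, [264, 117, 112, 235])]
mark [(0.51, [260, 92, 36, 19])]
```

View pics/w1.png

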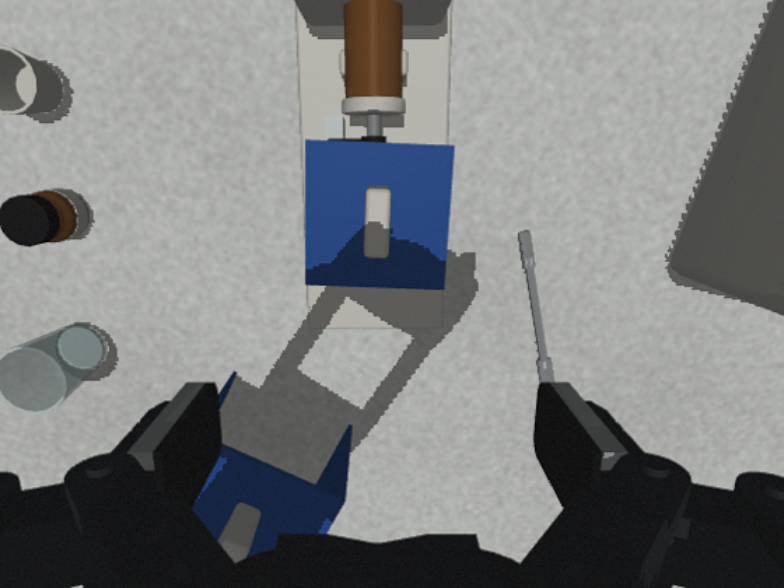

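The wrist view shows the hood top, corners (306,140), (454,146), (444,289), (306,284). Its handle runs from (378,187) to (376,257), and the barrel and rod run along column ~374.

Run:
```python
from h import *
a=np.load("w1.npy");W=(a[:,:3],a[:,3:6],a[:,6])
v=lambda u,z:ray(W,np.array(u)/1.4,z)[:2].round(1)
for n,u,z in (("h1",(306,140),105),("h2",(454,146),105),("h3",(444,289),105),("h4",(306,284),105),
 ("ha",(378,187),141),("hb",(376,257),141),("pl1",(299,60),12),("pl2",(306.5,327),12),("pr1",(452,60),12),("pr2",(443,327),12),
 ("ringL",(342,104),75),("ringR",(405,104),75),("rod",(375,115),75),("needle",(335,138),45)):print(n,v(u,z))
# blue top precise
im=cv2.imread("pics/w1.png");hsv=cv2.cvtColor(im,cv2.COLOR_BGR2HSV)
g=cv2.inRange(hsv,(105,120,20),(125,255,255));g[300:]=0
c=max(cv2.findContours(g,0,1)[0],key=cv2.contourArea)
print(cv2.minAreaRect(np.array([v(p,105) for p in c[:,0]],np.float32)))
```

```text
h1 [ 608.4 -234.9]
h2 [ 604.3 -333.7]
h3 [ 505.8 -330.1]
h4 [ 509.7 -231.1]
ha [ 579.7 -282.7]
hb [ 536.  -281.4]
pl1 [ 672.4 -219.6]
pl2 [ 446.5 -217.1]
pr1 [ 672.2 -342.7]
pr2 [ 446.2 -342.5]
ringL [ 633.5 -257.5]
ringR [ 633.5 -302.1]
rod [ 626.1 -280.8]
needle [ 611.4 -249.7]
((557.513671875, -282.29364013671875), (98.74493408203125, 99.98860168457031), 87.819580078125)
```

Run:
```python
from h import *
print("go",grasp_offset)
print("reagent",ray(cam("side"),(155,350),60))
yaw=-2.2
x,y=557.8,-282.2
zt=124-grasp_offset
move_l([x,y,200],[180,0,yaw],speed=200)
grip(60)
move_l([x,y,zt],speed=100)
grip(0,60)
o=get_obs();print(o["t"],o["tcp_pos"],o["grip_width"],o["wrist_force"])
move_l([x,y,zt+40],speed=80)
move_l([x,y,zt+165],speed=200)
o=get_obs();print(o["t"],o["tcp_pos"],o["grip_width"],o["wrist_force"])
shot("side","s2",crop=(200,40,480,260),s=2)
```

```text
go 18.700000000000003
reagent [460.33845466 430.81208623  60.        ]
5.35 [ 558.3623053  -282.31888285  106.04948228] 15.424067696147334 [1.19155144 0.44362185 2.69188153]
6.775 [ 556.91775714 -281.66852137  268.43169679] 15.369422497671291 [-0.43941013  0.15684105 -1.72455756]
```

View pics/s2.png

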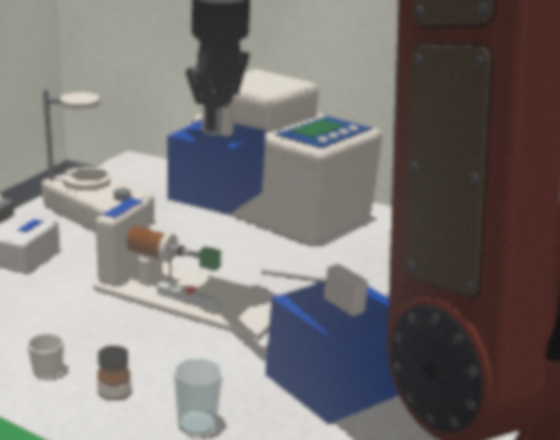

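The hood is held level in the gripper, and the grip, needle and red clip are uncovered. Now I carry the hood to the mat.

Run:
```python
from h import *
zt=124-grasp_offset; yaw=-4.7
hx,hy=593.2,205.9
goto([hx,hy,zt+140],[180,0,yaw])
move_l([hx,hy,zt+10],speed=180)
move_l([hx,hy,zt-5],speed=40)
o=get_obs();print(o["t"],o["tcp_pos"],o["wrist_force"],o["grip_width"])
move_l([hx,hy,zt-7.5],speed=20)
o=get_obs();print(o["t"],o["tcp_pos"],o["wrist_force"])
grip(50)
move_l([hx,hy,zt+120],speed=200)
o=get_obs();print(o["t"],o["tcp_pos"],o["wrist_force"])
# go look at burette
goto([520,-281,330],[180,0,0])
print(get_obs()["t"])
im,W=shot("wrist","w2",s=1.4)
np.save("w2.npy",np.hstack([W[0],W[1],W[2][:,None]]))
for n in("mark","pull_grip","needle","piston"):
    print(n,[(round(d["score"],2),np.round(d["extent"],1).tolist()) for d in spot_in(n,"wrist")])
for c in("top","side"):
    m,_=shot(c,c+"3")
a=cv2.imread("pics/top3.png")[130:330,150:430];b=cv2.imread("pics/side3.png")[150:370,100:380]
cv2.imwrite("pics/ts3.png",cv2.resize(np.vstack([a,b]),None,fx=1.4,fy=1.4))
```

```text
10.0083 [592.86275631 205.86957847  99.86782987] [-0.13825295  0.19181336 -1.76188441] 15.070927024515541
10.2833 [593.45574952 206.01135927  98.04138461] [ 0.14244612  0.14323852 -0.1598732 ]
11.5 [592.27094097 205.68381621 223.89370659] [-0.10682876  0.01513749 -1.11613819]
13.325
mark [(0.63, [242.8, 123.8, 11.7, 6.3])]
pull_grip [(0.9, [260.5, 114.0, 48.0, 81.8])]
needle [(0.59, [260.0, 110.8, 47.7, 86.2])]
piston [(0.9, [259.3, 111.2, 42.0, 88.2])]
```

View pics/w2.png

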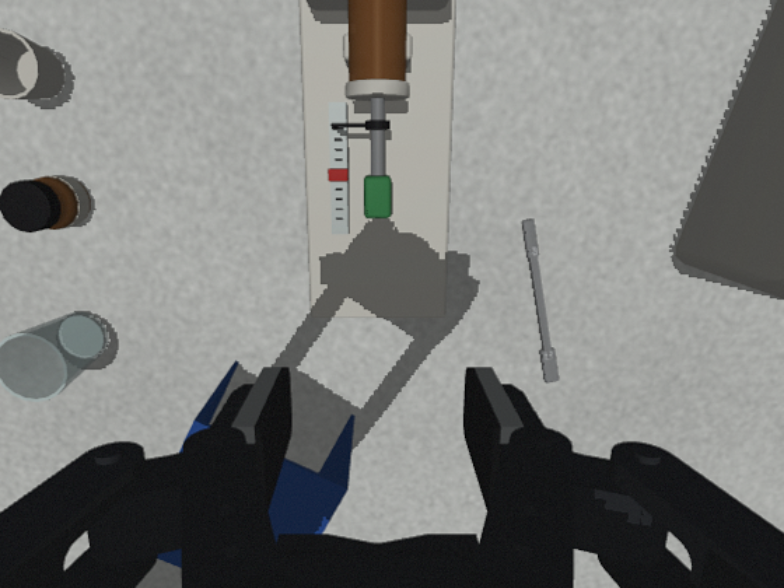

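View pics/ts3.png

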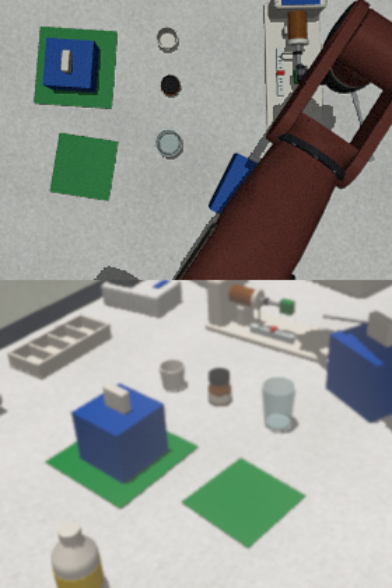

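The hood stands upright in the middle of the large mat. In the wrist view the grip is at (378,197), the needle at row ~126, columns 332–386, and the red clip at (338,174).

Run:
```python
from h import *
a=np.load("w2.npy");W=(a[:,:3],a[:,3:6],a[:,6])
im=cv2.imread("pics/w2.png");hsv=cv2.cvtColor(im,cv2.COLOR_BGR2HSV)
v=lambda u,z:ray(W,np.array(u)/1.4,z)[:2].round(1)
def cen(m,box):
    x0,y0,x1,y1=box;k=np.zeros(m.shape,bool);k[y0:y1,x0:x1]=1
    ys,xs=np.nonzero((m>0)&k);return np.array([xs.mean(),ys.mean()]),(xs.min(),xs.max(),ys.min(),ys.max())
r=cv2.inRange(hsv,(0,120,60),(8,255,255))|cv2.inRange(hsv,(172,120,60),(180,255,255))
c,b=cen(r,(320,150,360,200));print("mark",c,b,v(c,36))
g=cv2.inRange(hsv,(50,90,30),(85,255,255))
c,b=cen(g,(350,160,410,230));print("grip",c,b,"top",v(c,90),"far-edge top",v((378,b[2]),90),"near",v((378,b[3]),90),[v((b[0],c[1]),90),v((b[1],c[1]),90)])
d=cv2.inRange(hsv,(0,0,0),(180,255,50))
c,b=cen(d,(328,110,362,136));print("needle",c,b,[(z,v((334,c[1]),z)) for z in(43,60,75)])
c,b=cen(d,(365,110,395,136));print("ring",c,b,v(c,80))
print("scale edges",v((330,103),28),v((348,103),28),v((332,232),28),v((349,232),28))
print("barrel",[v((x,y),75) for x,y in((349,30),(405,30),(346,90),(410,90))], "rodline",v((377,105),79),v((378,170),79))
```

```text
mark [337.96       174.52444444] (np.int64(329), np.int64(347), np.int64(169), np.int64(180)) [ 572.9 -248.1]
grip [377.06404392 196.41720037] (np.int64(364), np.int64(390), np.int64(176), np.int64(217)) top [ 559.5 -279.6] far-edge top [ 573.7 -280.2] near [ 544.9 -280.3] [array([ 559.5, -270.3]), array([ 559.5, -288.8])]
needle [344.90654206 125.42990654] (np.int64(332), np.int64(361), np.int64(124), np.int64(128)) [(43, array([ 610.1, -246.2])), (60, array([ 609.2, -247.6])), (75, array([ 608.4, -248.7]))]
ring [376.80769231 124.87019231] (np.int64(365), np.int64(388), np.int64(120), np.int64(129)) [ 608.5 -279.4]
scale edges [ 627.7 -242.3] [ 627.7 -256.5] [ 525.4 -241.5] [ 525.4 -255.9]
barrel [array([ 670.5, -260.4]), array([ 670.5, -298.7]), array([ 632.1, -257.7]), array([ 632.1, -302.7])] rodline [ 621.8 -279.5] [ 577.5 -280.2]
```

Run:
```python
from h import *
x,y=559.5,-279.8; z=76-grasp_offset
goto([x,y,180],[180,0,0])
move_l([x,y,z],speed=120)
grip(0,80)
o=get_obs();print(o["t"],o["tcp_pos"],o["wrist_force"],o["grip_width"])
move_l([x-36.5,y,z],speed=40)
wait(0.3)
o=get_obs();print(o["t"],o["tcp_pos"],o["wrist_force"],o["grip_width"])
im,W=shot("wrist","w3",s=1.4)
np.save("w3.npy",np.hstack([W[0],W[1],W[2][:,None]]))
print(proj(W,[572.9,-248,36])*1.4)
```

```text
15.9 [ 560.10693058 -279.82241493   58.48606233] [-1.25510123  1.38285792  5.95094696] 18.695259904097377
17.2583 [ 524.84725439 -279.94170775   58.48888159] [4.2845689  2.38471607 5.37717056] 19.319037241387477
[275.44322986 220.7398337 ]
```

View pics/w3.png

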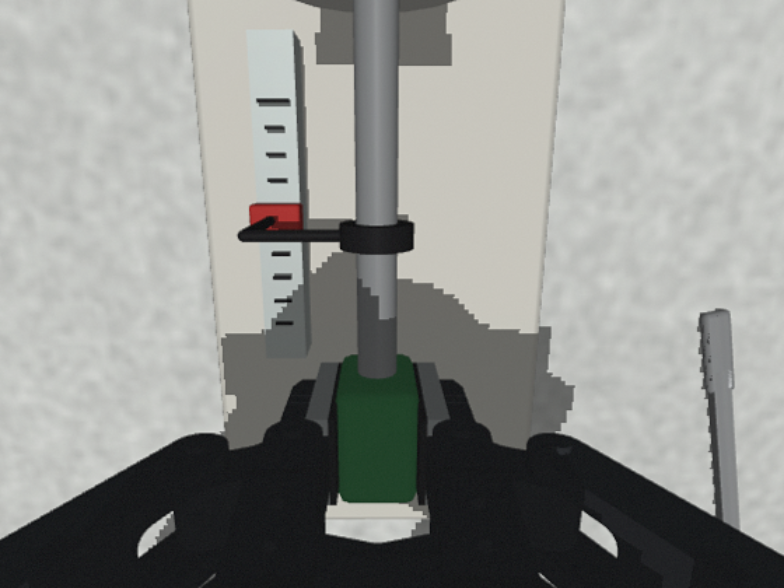

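The needle's post drops from (242,236) to its tip near (273,221), over the red clip, whose top spans rows 204 to ~222.

Run:
```python
from h import *
a=np.load("w3.npy");W=(a[:,:3],a[:,3:6],a[:,6])
v=lambda u,z:ray(W,np.array(u)/1.4,z)[:2].round(1)
print("mark far top",v((275,204.5),36),"edge L",v((250,215),36),v((301,215),36),"near bottom",v((290,229),28))
print("post top",v((243,236),75),"tip",v((272,221),42),"bar",v((320,236),75),"ring ctr",v((377,237),83),"grip far top",v((377,357),90),v((377,365),90))
for x in(567.9,572.9,577.9):print(x,proj(W,[x,-248,36])*1.4)
for X in (574.5,):
  print([proj(W,[X,-248,z])*1.4 for z in(42,75)])
im=cv2.imread("pics/w3.png");c=im[190:250,225:325];cv2.imwrite("pics/w3c.png",cv2.resize(c,None,fx=7,fy=7,interpolation=cv2.INTER_NEAREST))
```

```text
mark far top [ 577.9 -248.1] edge L [ 574.7 -240.2] [ 574.7 -256. ] near bottom [ 569.3 -251.1]
post top [ 573.7 -247.5] tip [ 573.5 -248.1] bar [ 573.7 -265.9] ring ctr [ 574.6 -279.6] grip far top [ 548.5 -279.6] [ 546.6 -279.6]
567.9 [276.26975094 236.72179054]
572.9 [275.44322986 220.7398337 ]
577.9 [274.6034361  204.50123071]
[array([271.46868673, 217.6859044 ]), array([244.99401195, 232.78406183])]
```

View pics/w3c.png

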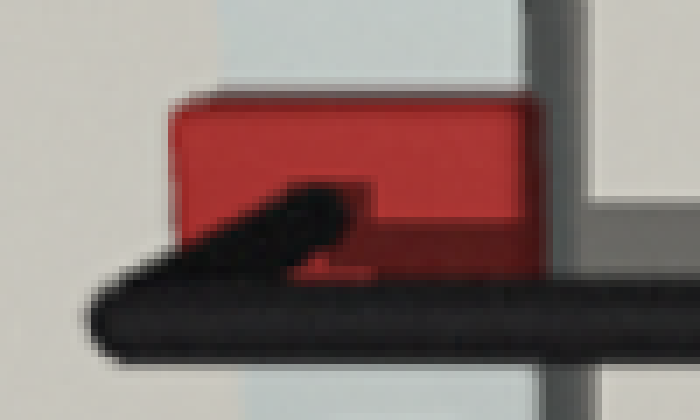

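The tip is at x≈573.6 and the clip centre at 572.9 (far edge 577.9), so I pull about 0.8 mm further and recheck.

Run:
```python
from h import *
move_l([559.5-37.4,-279.8,76-grasp_offset],speed=10)
wait(0.5)
o=get_obs();print(o["t"],o["tcp_pos"],o["wrist_force"],o["grip_width"])
im,W=shot("wrist","w4",crop=(150,125,240,185),s=8)
v=lambda u,z:ray(W,np.array(u)/8+[150,125],z)[:2].round(1)
print([(r,v((350,r),36)[0],v((350,r),42)[0]) for r in range(140,301,20)])
wait(1)
o=get_obs();print(o["t"],o["tcp_pos"],o["grip_width"])
m,_=shot("top","top4")
```

```text
18.0583 [ 524.03060747 -279.94500995   58.51172465] [4.45300486 3.7057876  4.17549674] 18.876168658521838
[(140, np.float64(578.6), np.float64(579.1)), (160, np.float64(577.5), np.float64(578.0)), (180, np.float64(576.5), np.float64(577.0)), (200, np.float64(575.4), np.float64(576.0)), (220, np.float64(574.3), np.float64(574.9)), (240, np.float64(573.2), np.float64(573.9)), (260, np.float64(572.2), np.float64(572.8)), (280, np.float64(571.1), np.float64(571.8)), (300, np.float64(570.0), np.float64(570.7))]
19.1083 [ 524.00612759 -279.91006296   58.47350609] 19.183513469535953
```

View pics/w4.png

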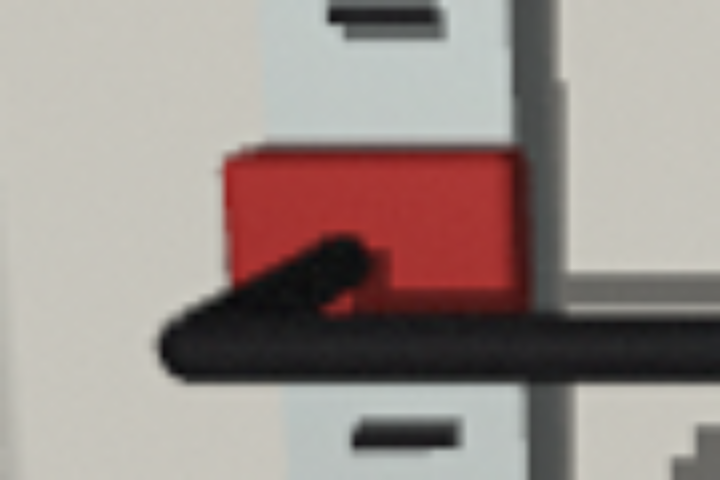

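The tip is at row ~258, x≈572.9. The clip's far edge at row ~150 is x≈578.0, which puts its centre at ≈573.0. The hold is steady, so I hand in.

```bash
python3 -c "
from station import *
sign_off();o=get_obs();print(o['t'],o['tcp_pos'],o['grip_width'])"
```

```text
the job is handed in; nothing more can be done
the job is handed in; nothing more can be done
```

I lifted the small blue hood off the burette by its handle and stood it upright in the middle of the larger green mat. Then I gripped the green block, pulled it straight out about 36 to 37 mm, and handed the job in still gripping it, at about 19 s on the robot's clock.

- **Hood:** the top and side pictures taken after release show it upright and wholly on the mat.
- **Needle:** in the last wrist picture the tip is at x ≈ 572.9 mm and the red clip's centre at about 573.0 mm. The hold moved by less than 0.05 mm over 1 s.
- **Other things:** I saw no sign that I touched anything else. I did not view a last overall picture after the pull, so the bystanders were last seen just before it.
- **Odd reading:** the wrist read a steady 4 to 6 N upward while gripping. I did not look into it, as it is far below the limits.

No check failed. The first pull stopped about 0.8 mm short, and I corrected that before the final look.

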